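# Take the tare pail off its safety hook and tare the scale with it

### The arm

A 6-joint arm with a two-finger parallel gripper is mounted at the origin on the work surface. World frame = base frame: x ahead of the robot, y to its left, z up, the work surface at z = 0. Lengths are in m, angles in rad, forces in N, time in s.
With the tool pointing down it reaches from about 0.3 to 0.875 m from the base axis. Payload 6.4 kg.
Tool frame: the origin (TCP) lies on the mounting face of the last link; the fingertips stand 173 mm ahead of it and the grasp point (between the pads) lies 155 mm ahead of it; z points along the fingers, y is the direction in which the jaws open and shut (so a half turn about z gives the same grasp; the last joint's range is limited). The gripper opens to 85 mm and grips with 20 to 120 N. Pads are 22 mm wide; open, the fingers measure 114 mm over their backs; the gripper's body (76 mm by 85 mm) begins 54 mm behind the grasp point. The pads swing forward as they close: fully open they stand 13 mm farther back than shut.
Start: joints at [0.908, 0.181, 1.607, -0, 1.354, -0.206], TCP at [0.254, 0.516, 0.405] pointing down, gripper open.
Joint ranges: [-2.99, 2.99], [-0.89, 2.07], [0.3, 2.58], [-1.14, 4.28], [0, 2.63], [-3.12, 3.12]. Speed limits (rad/s): [2.57, 2.57, 3.01, 3.14, 3.14, 3.14].

### API

Orientations are given as a unit quaternion [w, x, y, z].
In Python, from workcell import manip, snapshot, camera_info gives the robot as it stands.
- The arm moves only by the tool step_arm, never from a script. Its arguments are lists of equal length, an entry for each row: "rotation": the turn, a rotation vector about the tool's x, y, z in degrees, a list of three; "xyz": the shift along the tool's x, y, z in mm, a list of three; "jaw": the opening, from 0 (shut) to 1 (fully open). A call has 1 to 20 rows; each row is the pose to reach, as a shift and turn from the pose commanded when the call began, along the tool's axes at that moment; what a row does not reach only later rows make up. A row lasts 1/8 s, in which the tool goes at most 62.5 mm and 10.7 degrees, less where a joint would pass 70% of its speed; a pose out of reach is approached as far as the arm can. A call with a gripper value outside its range is refused whole. The fingers move at their own pace and stop on an object; "grip_force" is the grip in N (left out, the last holds). Time passes only in rows, so rows that repeat a pose let the fingers close. It gives the time, the measured TCP pose, the force and the opening at its end, in the units of the state.
- manip.state(): the state, without advancing time (a new reading comes with each control period).
- snapshot(name): name is "side" or "top"; returns the picture (400x640x3 uint8, red, green, blue); there is no depth.
- camera_info(name): a dict with "K" (3x3 intrinsics, pixels), "distortion" ([k1, k2, p1, p2, k3] as OpenCV has them; the pictures are not rectified), "xyz" and "attitude" of the camera in the world. Camera axes: x right, y up, looking along -z (the intrinsics and any distortion apply to the point x, -y, -z); pixel columns grow to the right and rows downward; lengths in m; the calibration is good to about 2 mm. A picture is of the moment at which its call begins. camera_info takes no time and is no camera call.
- manip.close_job(): hands the job in, once; it reports no verdict.
The state is a dict: "time_s": time; "joint_pos": joint angles; "joint_velocities": joint speeds; "joint_torque": joint torques, N m; "ee_pos": TCP position; "ee_rot": TCP orientation; "wrist_force": force on the tool from outside, world axes, zero at the start; "torque": the same for the moment, N m; "opening": finger opening in m.
Only numpy, scipy, OpenCV 4.12 (cv2) and the standard library are available. Lean on these libraries where they do the work, as an engineer would, in place of code of your own. Each camera call takes 0.05 s, during which the arm holds its last target.

### The job

Press the red sprung keeper of the safety hook right in until it stays open, then lift the steel pail off the hook by its handle. Stand the pail gently, upright, in the middle of the scale's weighing plate and let go of it, then press the scale's blue tare key fully down and release it. Do not drop the pail, and leave the bottle, the tub and the tape roll where they are.

Things in the scene. Friction and masses are not known exactly. Their poses are not given: they have to be found in the camera images.
- stand: Fixed steel hook stand, left or right of centre, turned up to 0.3 rad. Origin on the bench at the axis of its 22 mm column, 318 mm tall; its hook reaches 115 mm out along the stand's -x ('in front'), z up. Base plate 12 mm high, 150 mm in front to 50 behind, 130 wide. Hook: flat bar 16 mm wide; hollow arm, top at 310 mm, turns down 35 mm in front of the axis, then a near level floor, then a short nose.
- hook_seat (a point): Point fixed on the hook where the centre of the pail's handle bar rests: 100 mm in front of the column axis, 240 mm above the bench, just behind the nose. The upper face of the hook's floor is 235 mm above the bench here and rises to 243 mm at the back of the hook.
- hook_nose (a point): Top of the hook's upturned nose: 262 mm above the bench, 115 mm in front of the column axis. With the keeper open, the pail comes off by lifting it straight up 30 mm or more, then away to the front (stand's -x).
- keeper_pin (a point): Hinge pin of the keeper, along the stand's y: 40 mm in front of the column axis, 299 mm above the bench. The hook's arm ends 48 mm in front of the axis, its top 310 mm above the bench.
- keeper (a joint): Angle (rad) of the red sprung keeper, a tongue 79 mm long hinged on keeper_pin. 0 = shut (the start): it slopes 30.5 degrees down and forward to just inside the nose and bars the way up. It opens inward only, its free end swinging down and back towards the column, to its stop at 0.33 (49 degrees). Over-centre spring: it springs shut below 0.17, snaps open and stays open beyond.
- keeper_pad (a point): Centre of the keeper's ribbed thumb pad, 26 mm wide, 34 long, 60 mm from the pin; moves with it. Shut: 92 mm in front of the column axis, 269 mm above the bench. It yields to 3 to 6 N, then snaps away. A downward finger with its tip at 269 mm height (clear of nose and pail), pushed from the front towards the column, has it fully open when its rear face is 69 mm in front of the axis.
- pail: Loose steel pail, 0.3 to 0.5 kg, rim 122 mm across, 102 mm high, rigid arch handle of 9 mm rod in its y-z plane. Origin: centre of its underside. Two upright handle legs, 49 mm over all along y, rise from 138 to 185 mm, joined by the top bar. Hangs by that bar, its y along the stand's y, underside 55 mm above the bench. Grip it across the legs just under the bar, the hook between the fingers.
- pail_bar (a point): Middle of the centre line of the handle's level top bar, 185 mm above the underside of the pail; the bar runs along the pail's y.
- scale: Fixed bench scale, 320 x 250 mm, white on a dark blue base, on the other side from the stand, turned up to 0.25 rad. Origin on the bench under the centre of its steel weighing plate; plate 220 (x) x 230 (y) mm, its top 92 mm above the bench. The panel, 70 mm high, is the strip 110 to 200 mm along the scale's -x, the side towards the robot.
- tare (a joint): Travel (m) of the blue tare key: 0 up, 0.006 fully down; it springs back. Full travel takes 5 N, straight down.
- tare_top (a point): Centre of the top of the round blue tare key, 30 mm across, on the scale's panel; 82 mm above the bench when up, 158 mm from the plate's centre along the scale's -x and 50 mm along its -y.
- sanitiser: Bystander: blue plastic bottle, 68 mm across, 170 mm high, origin under its centre. Leave it.
- tub: Bystander: white lidded food tub, 128 x 98 x 80 mm, blue lid, origin under its centre. Leave it.
- tape: Bystander: roll of blue tape lying flat, 100 mm across, 48 mm high, origin under its centre. Leave it.
Mind the look-alikes: they are no part of the job. What is shaped like the pail but purple is not meant.

How it is judged:
By the outcome, as a careful person would: the job done as asked, in the order asked, and still so for the second after the job is handed in, with the robot touching nothing.
It also fails if it takes over 66 s, if anything falls off the work surface, if the arm or the gripper's body presses on something with over 40 N, if the wrist force passes 120 N, or if a joint passes its speed limit or range.

## Working session

There is one attempt and no reset: what is moved stays moved. The work goes in short steps, Python scripts to look and compute and a tool call to move; the robot and the scene stay as the last step left them, time stands still between calls to the robot, and variables do not carry over. Pictures are saved under pics/ and viewed, and the job is handed in when it is done.

Besides the shell and the picture viewer there is one more tool, called after ">>>" as name(argument=value, ...) on one line, values as JSON. step_arm: Moves the arm, as the interface text tells. Its arguments: {"type":"object","properties":{"rotation":{"type":"array","items":{"type":"array","items":{"type":"number"}}},"xyz":{"type":"array","items":{"type":"array","items":{"type":"number"}}},"jaw":{"type":"array","items":{"type":"number"}},"grip_force":{"type":"number"}},"required":["rotation","xyz","jaw"]}

```bash
ls; mkdir -p pics; python3 - <<'E'
from workcell import manip, snapshot, camera_info
import cv2
for n in("side","top"):
    im=snapshot(n); cv2.imwrite(f"pics/{n}0.png",im[:,:,::-1]); print(n,camera_info(n))
print(manip.state())
E
```

```text
pics
side {'K': array([[395.87384923,   0.        , 318.93848597],
       [  0.        , 395.87384923, 198.29844558],
       [  0.        ,   0.        ,   1.        ]]), 'distortion': array([-0.00783001,  0.        ,  0.        ,  0.        ,  0.        ]), 'xyz': array([ 0.30069222, -0.94453336,  0.85805588]), 'attitude': array([ 0.86873873,  0.46474041, -0.08095861, -0.15084783])}
top {'K': array([[361.45860217,   0.        , 319.05754949],
       [  0.        , 361.45860217, 198.5676149 ],
       [  0.        ,   0.        ,   1.        ]]), 'distortion': array([-0.07891858,  0.        ,  0.        ,  0.        ,  0.        ]), 'xyz': array([0.44868032, 0.02666539, 1.54768574]), 'attitude': array([ 0.70717292,  0.04143905, -0.04846729, -0.70415921])}
{'time_s': 0.1, 'joint_pos': array([ 9.07682981e-01,  1.81485139e-01,  1.60789906e+00,  2.06783363e-06,
        1.35378465e+00, -2.06284057e-01]), 'joint_velocities': array([-2.64413840e-05, -9.04270159e-04, -1.18817276e-03, -6.72608043e-04,
        6.96510914e-04,  6.88873588e-04]), 'joint_torque': array([ 1.95765242e-04, -4.45879126e+01, -3.52236021e+01, -1.37000679e-04,
        4.23400095e-03, -1.52237340e-05]), 'ee_pos': array([0.25347211, 0.51587104, 0.403868  ]), 'ee_rot': array([-3.32813497e-04,  2.26433778e-01,  9.74026244e-01, -7.14378553e-04]), 'wrist_force': array([-0.06738573,  0.51710622,  0.34605979]), 'torque': array([-0.05003395,  0.01043724, -0.05481355]), 'opening': 0.08549935757637873}
```

View pics/side0.png

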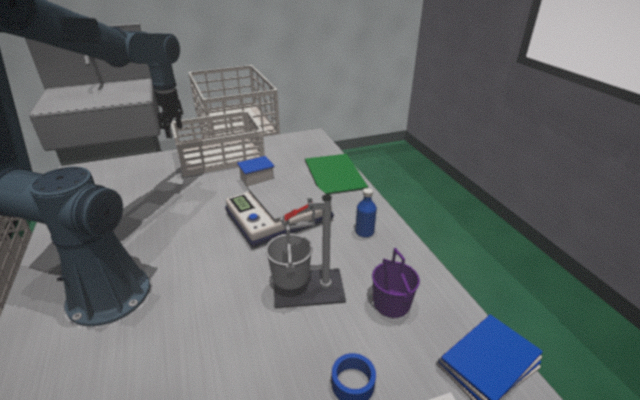

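View pics/top0.png

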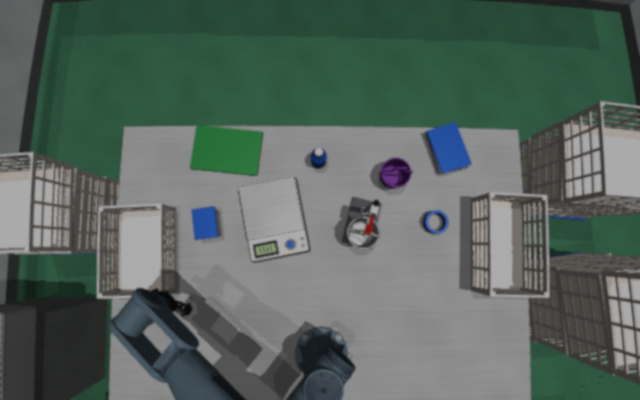

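The side view shows the steel pail hanging at about (290,262), with the stand column at (325,240) and the red keeper at (298,212). The scale is at (265,215). In the top view the pail is at (361,232), the keeper at (371,220), the scale at (275,218) and the blue key at (290,244).

There are two pail-shaped things: the steel grey one at side (290,262), and the purple one at side (395,285) / top (396,173). The grey one hanging on the hook fits the description. I'll enlarge both crops to confirm.

```bash
cat > h.py <<'E'
import numpy as np, cv2
from scipy.spatial.transform import Rotation as R
from workcell import manip, snapshot, camera_info
def cam(n):
    c=camera_info(n); q=c['attitude']; Rm=R.from_quat([q[1],q[2],q[3],q[0]]).as_matrix()
    return c['K'],c['distortion'],np.array(c['xyz']),Rm
def ray(n,uv):
    K,D,o,Rm=cam(n); p=cv2.undistortPoints(np.array([[uv]],float),K,D)[0,0]
    d=Rm@np.array([p[0],-p[1],-1]); return o,d/np.linalg.norm(d)
def onz(n,uv,z):
    o,d=ray(n,uv); return o+d*(z-o[2])/d[2]
def proj(n,P):
    K,D,o,Rm=cam(n); q=(np.atleast_2d(P)-o)@Rm; q=q*[1,-1,-1]
    return cv2.projectPoints(q.reshape(-1,1,3),np.zeros(3),np.zeros(3),K,D)[0][:,0]
def tri(a,b):
    o1,d1=ray('side',a);o2,d2=ray('top',b)
    A=np.stack([d1,-d2],1); t=np.linalg.lstsq(A,o2-o1,rcond=None)[0]
    p,q=o1+t[0]*d1,o2+t[1]*d2; return (p+q)/2,np.linalg.norm(p-q)
E
python3 - <<'E'
import cv2
s=cv2.imread('pics/side0.png');t=cv2.imread('pics/top0.png')
cv2.imwrite('pics/c1.png',cv2.resize(s[180:320,215:435],None,fx=3.6,fy=3.6,interpolation=cv2.INTER_CUBIC))
cv2.imwrite('pics/c2.png',cv2.resize(t[150:270,230:430],None,fx=4,fy=4,interpolation=cv2.INTER_CUBIC))
E
```

```text
(no output)
```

View pics/c1.png

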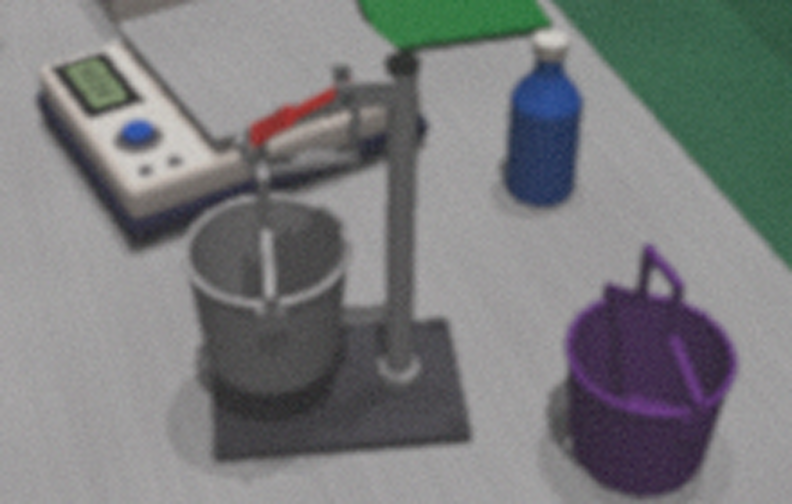

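View pics/c2.png

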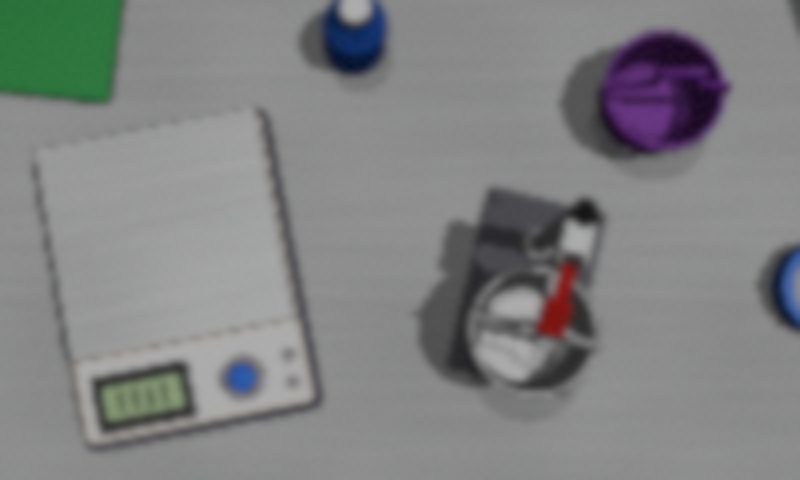

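The grey pail hangs on the hook under the red keeper. The purple one stands free, so it is the decoy. Next I'll measure the stand and the scale.

```bash
python3 - <<'E'
from h import *
np.set_printoptions(precision=4,suppress=True)
s=cv2.imread('pics/side0.png');t=cv2.imread('pics/top0.png')
def red(im):
    b,g,r=[im[:,:,i].astype(int) for i in range(3)]
    m=((r-g>50)&(r-b>50)).astype(np.uint8); return m
def comps(m,mn=15):
    n,l,st,c=cv2.connectedComponentsWithStats(m); return [(st[i,4],c[i],st[i,:4]) for i in range(1,n) if st[i,4]>mn]
for n,im in(('side',s),('top',t)):
    print('red',n,comps(red(im)))
    h=cv2.cvtColor(im,cv2.COLOR_BGR2HSV)
    print('blue',n,comps(cv2.inRange(h,(105,110,90),(125,255,255))))
# column dark cap
print('coltop tri',tri((326.7,197.2),(376.2,202)),'side onz',onz('side',(326.7,197.2),.318),'top onz',onz('top',(376.2,202),.318))
print('colbase side',onz('side',(325.6,281.4),.012))
# scale plate corners in top crop & keys
for c in [(35,150),(262,108),(300,322),(78,358),(318,402),(92,447)]:
    z=.092 if c[1]<370 and c[0]!=318 else .07
    print(c,onz('top',(230+c[0]/4,150+c[1]/4),z))
print('key top',onz('top',(230+241/4,150+377/4),.082),'side',onz('side',(215+137/3.6,180+130/3.6),.082))
# base plate edges
for c in [(490,187),(604,215)]: print('base',onz('top',(230+c[0]/4,150+c[1]/4),.012))
for c in [(447,320),(468,440),(218,458)]: print('base side',onz('side',(215+c[0]/3.6,180+c[1]/3.6),.012))
E
```

```text
red side [(np.int32(110), array([294.5545, 212.0636]), array([285, 205,  23,  15], dtype=int32))]
blue side [(np.int32(371), array([254.938 , 164.5553]), array([238, 156,  36,  18], dtype=int32)), (np.int32(388), array([366.5773, 214.5   ]), array([358, 198,  18,  38], dtype=int32)), (np.int32(35), array([252.6571, 216.1714]), array([249, 214,   8,   6], dtype=int32)), (np.int32(4592), array([491.7382, 357.0316]), array([442, 315, 100,  85], dtype=int32)), (np.int32(649), array([353.4299, 374.584 ]), array([332, 354,  44,  42], dtype=int32)), (np.int32(23), array([534.7826, 365.7391]), array([527, 361,  14,  13], dtype=int32)), (np.int32(28), array([474.4286, 394.4643]), array([469, 389,  12,  11], dtype=int32))]
red top [(np.int32(95), array([369.3579, 225.7684]), array([365, 216,   9,  18], dtype=int32))]
blue top [(np.int32(1399), array([448.5268, 147.4625]), array([427, 122,  44,  51], dtype=int32)), (np.int32(73), array([320.2877, 158.2877]), array([313, 152,  13,  11], dtype=int32)), (np.int32(715), array([204.4657, 222.7035]), array([192, 207,  26,  33], dtype=int32)), (np.int
[... 167 characters left out ...]
 (np.int32(37), array([290., 244.]), array([287, 241,   7,   7], dtype=int32))]
coltop tri (array([ 0.595 , -0.182 ,  0.3163]), np.float64(0.0006536061301839888)) side onz [ 0.5937 -0.1843  0.318 ] top onz [ 0.5951 -0.1818  0.318 ]
colbase side [ 0.5993 -0.1703  0.012 ]
(35, 150) [0.6789 0.3406 0.092 ]
(262, 108) [0.7234 0.1092 0.092 ]
(300, 322) [0.5054 0.0685 0.092 ]
(78, 358) [0.4681 0.2909 0.092 ]
(318, 402) [0.4254 0.0503 0.07  ]
(92, 447) [0.3788 0.2785 0.07  ]
key top [0.4502 0.1277 0.082 ] side [0.4523 0.124  0.082 ]
base [ 0.6537 -0.1318  0.012 ]
base [ 0.6241 -0.2543  0.012 ]
base side [ 0.6564 -0.1354  0.012 ]
base side [ 0.6221 -0.2624  0.012 ]
base side [ 0.4369 -0.2149  0.012 ]
```

```bash
python3 - <<'E'
from h import *
np.set_printoptions(precision=4,suppress=True)
print('red centroid',tri((294.55,212.06),(369.36,225.77)))
C=np.array([.5945,-.183])
for psi in(-.24,-.25,-.26):
    f=-np.array([np.cos(psi),np.sin(psi)])
    for nm,d,z in(('nose',.115,.262),('pad',.092,.269),('seat',.1,.24),('pin',.04,.299),('coltop',0,.318),('colbase',0,.012)):
        P=np.r_[C+f*d,z]; 
        print(psi,nm,P,proj('side',P)[0],proj('top',P)[0])
# pail rim centre via contour? print rim projected
f=-np.array([np.cos(-.25),np.sin(-.25)]); P=np.r_[C+f*.1,.157]; print('rimc',proj('side',P),proj('top',P))
s=cv2.imread('pics/side0.png');t=cv2.imread('pics/top0.png')
def draw(im,n,P,col=(0,255,255),S=4,o=(0,0)):
    for u in proj(n,P): cv2.circle(im,tuple(int(v) for v in (u-o)*S),1,col,-1)
for n,im,o in(('side',s,(200,150)),('top',t,(230,140))):
    c=cv2.resize(im[o[1]:o[1]+150,o[0]:o[0]+200],None,fx=4,fy=4,interpolation=cv2.INTER_CUBIC)
    c0=np.r_[C+f*.1,0]
    a=np.linspace(0,2*np.pi,40)
    draw(c,n,np.array([c0+[.061*np.cos(x),.061*np.sin(x),.157] for x in a]),o=o)
    for d,z in((.115,.262),(.092,.269),(.04,.299),(0,.318),(0,.012)): draw(c,n,np.r_[C+f*d,z],(0,255,0),o=o)
    S0=np.array([.594,.2023]);p=.187;Rz=np.array([[np.cos(p),-np.sin(p)],[np.sin(p),np.cos(p)]])
    for x,y,z in [(.11,.115,.092),(-.11,.115,.092),(-.11,-.115,.092),(.11,-.115,.092),(-.158,-.05,.082)]:
        draw(c,n,np.r_[S0+Rz@[x,y],z],(255,0,255),o=o)
    cv2.imwrite(f'pics/d_{n}.png',c)
E
```

```text
red centroid (array([ 0.5157, -0.1632,  0.2774]), np.float64(0.0003566320286923307))
-0.24 nose [ 0.4828 -0.1557  0.262 ] [281.3355 217.9519] [366.7238 235.2055]
-0.24 pad [ 0.5051 -0.1611  0.269 ] [290.3399 215.1567] [368.4695 228.826 ]
-0.24 seat [ 0.4974 -0.1592  0.24  ] [287.6615 224.5048] [366.8035 231.3273]
-0.24 pin [ 0.5556 -0.1735  0.299 ] [310.7646 204.1447] [373.0872 213.8994]
-0.24 coltop [ 0.5945 -0.183   0.318 ] [326.8036 196.8655] [376.5466 202.1716]
-0.24 colbase [ 0.5945 -0.183   0.012 ] [325.5903 284.8014] [364.5457 210.5426]
-0.25 nose [ 0.4831 -0.1545  0.262 ] [281.3262 217.6819] [366.4101 235.1262]
-0.25 pad [ 0.5054 -0.1602  0.269 ] [290.3256 214.9424] [368.2178 228.7623]
-0.25 seat [ 0.4976 -0.1583  0.24  ] [287.6484 224.2679] [366.5357 231.2596]
-0.25 pin [ 0.5557 -0.1731  0.299 ] [310.7514 204.054 ] [372.9758 213.8712]
-0.25 coltop [ 0.5945 -0.183   0.318 ] [326.8036 196.8655] [376.5466 202.1716]
-0.25 colbase [ 0.5945 -0.183   0.012 ] [325.5903 284.8014] [364.5457 210.5426]
-0.26 nose [ 0.4834 -0.1534  0.262 ] [281.3216 217.4123] [366.0973 235.0437]
-0.26 pad [ 0.5056 -0.1593  0.269 ] [290.315  214.7283] [367.9667 228.6961]
-0.26 seat [ 0.4979 -0.1573  0.24  ] [287.6393 224.0311] [366.2686 231.1891]
-0.26 pin [ 0.5558 -0.1727  0.299 ] [310.7399 203.9634] [372.8646 213.8419]
-0.26 coltop [ 0.5945 -0.183   0.318 ] [326.8036 196.8655] [376.5466 202.1716]
-0.26 colbase [ 0.5945 -0.183   0.012 ] [325.5903 284.8014] [364.5457 210.5426]
rimc [[288.9966 248.9189]] [[363.5046 232.0621]]
```

View pics/d_side.png

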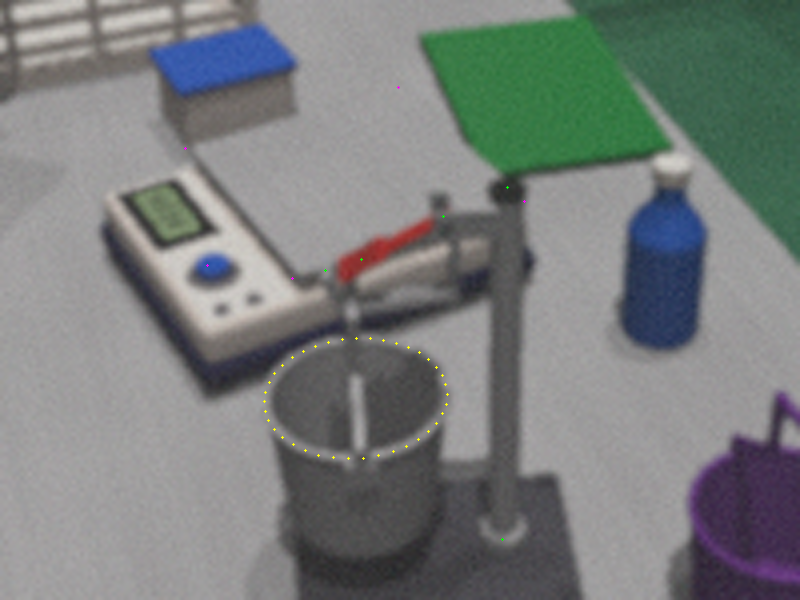

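View pics/d_top.png

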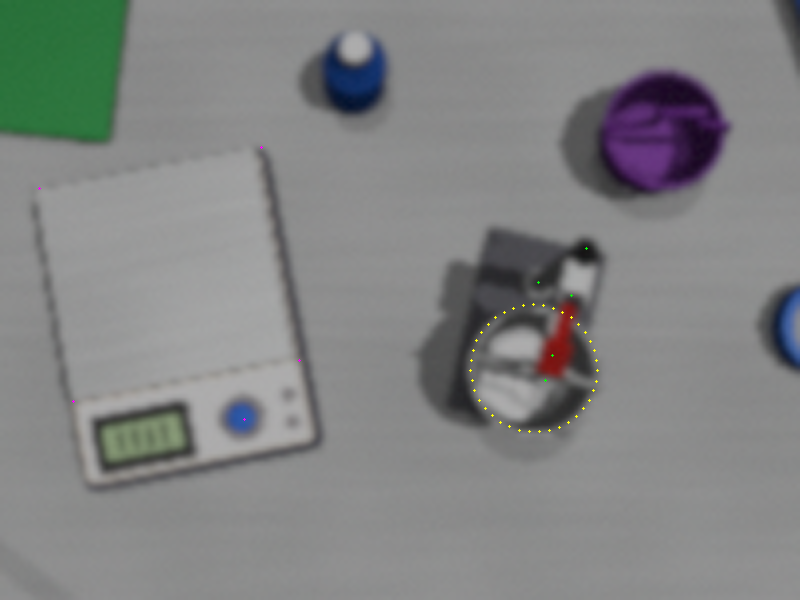

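Predicted points agree with the pictures to within about 2 px: column top at side (327,197), pad at top (369,228), key at (290,244). My estimates are stand axis (0.595,-0.183) with yaw about -0.245, and scale (0.594,0.202) with yaw about 0.187. I'll plan the first pose, 160 mm in front of the column with the jaws shut.

```bash
cat >> h.py <<'E'
C=np.array([.595,-.183]); PSI=-.245
F=-np.array([np.cos(PSI),np.sin(PSI)]); L=np.array([-np.sin(PSI),np.cos(PSI)])
def st(front,z,side=0): return np.r_[C+F*front+L*side,z]
def plan(p,yaw_y):
    "p: TCP target world, yaw_y: world angle of tool y. prints tool-axes shift mm and rotvec deg"
    s=manip.state(); q=s['ee_rot']; Rc=R.from_quat([q[1],q[2],q[3],q[0]])
    y=np.array([np.cos(yaw_y),np.sin(yaw_y),0]); z=np.array([0,0,-1.]); x=np.cross(y,z)
    Rt=R.from_matrix(np.stack([x,y,z],1))
    d=Rc.inv().apply(np.array(p)-s['ee_pos'])*1000; rv=(Rc.inv()*Rt).as_rotvec(degrees=True)
    print('pos',s['ee_pos'],'xyz mm',d.round(1),'rot',rv.round(2)); return d,rv
np.set_printoptions(precision=4,suppress=True)
E
python3 - <<'E'
from h import *
print(st(.16,.5)); plan(st(.16,.5),np.pi/2+PSI)
E
```

```text
[ 0.4398 -0.1442  0.5   ]
pos [0.2535 0.5159 0.4039] xyz mm [-458.3 -510.3  -95.5] rot [ -0.09  -0.03 -12.14]
```

>>> step_arm(rotation=[[0, 0, 0], [0, 0, -2], [0, 0, -4], [0, 0, -6], [0, 0, -8], [0, 0, -10], [0, 0, -12], [0, 0, -12], [0, 0, -12], [0, 0, -12], [0, 0, -12], [0, 0, -12], [0, 0, -12], [0, 0, -12], [0, 0, -12], [0, 0, -12], [0, 0, -12], [0, 0, -12]], xyz=[[0, 0, -40], [-30, -33, -96], [-60, -67, -96], [-95, -106, -96], [-130, -145, -96], [-165, -184, -96], [-200, -223, -96], [-235, -262, -96], [-270, -301, -96], [-305, -340, -96], [-340, -379, -96], [-375, -418, -96], [-410, -457, -96], [-440, -490, -96], [-458, -510, -96], [-458, -510, -96], [-458, -510, -96], [-458, -510, -96]], jaw=[0.5, 0, 0, 0, 0, 0, 0, 0, 0, 0, 0, 0, 0, 0, 0, 0, 0, 0], grip_force=40)

```text
time_s: 2.35
ee_pos: [0.4395, -0.1426, 0.5007]
ee_rot: [0.0, 0.123, 0.992, 0.0]
wrist_force: [-0.3, 0.8, 1.0]
opening: 0.0002
```

```bash
python3 - <<'E'
from h import *
for n,o in(('side',(200,120)),('top',(290,150))):
    im=snapshot(n)[:,:,::-1].copy(); cv2.imwrite(f'pics/{n}1.png',im)
    c=cv2.resize(im[o[1]:o[1]+150,o[0]:o[0]+200],None,fx=4,fy=4,interpolation=cv2.INTER_CUBIC)
    s=manip.state(); q=s['ee_rot']; Rc=R.from_quat([q[1],q[2],q[3],q[0]])
    for z,col in((.16,(0,0,255)),(.173,(0,255,0)),(.186,(255,0,255))):
        u=(proj(n,s['ee_pos']+Rc.apply([0,0,z]))[0]-o)*4; cv2.circle(c,(int(u[0]),int(u[1])),2,col,-1); print(n,z,u)
    cv2.imwrite(f'pics/e_{n}1.png',c)
print(s['time_s'],s['ee_pos'],s['ee_rot'],s['opening'],s['joint_pos'])
E
```

```text
side 0.16 [243.4187 288.8162]
side 0.173 [245.1574 306.8119]
side 0.186 [246.8707 324.5396]
top 0.16 [305.3383 390.3809]
top 0.173 [303.1745 390.2565]
top 0.186 [301.0562 390.1348]
2.45 [ 0.4396 -0.1427  0.5009] [ 0.0002  0.1227  0.9924 -0.0001] 0.00021622380264215088 [-0.5717 -0.1488  1.7486  0.0001  1.5414 -1.8965]
```

View pics/e_side1.png

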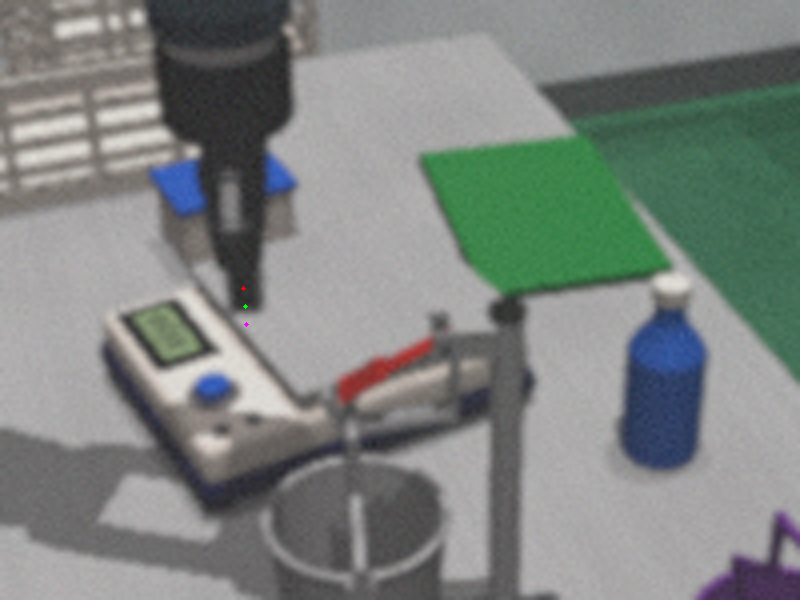

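View pics/e_top1.png

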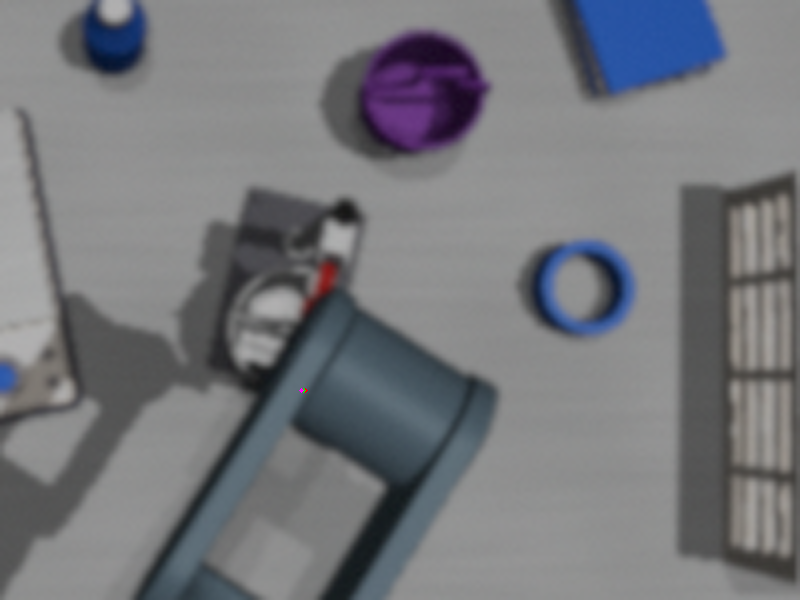

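With the jaws shut, the fingertip in the side view at (246,307) of the crop matches the 173 mm mark. Next I'll lower to tip height 269 mm and push in.

```bash
python3 - <<'E'
from h import *
plan(st(.16,.442),np.pi/2+PSI); plan(st(.11,.442),np.pi/2+PSI);plan(st(.079,.442),np.pi/2+PSI)
E
```

```text
pos [ 0.4396 -0.1427  0.5009] xyz mm [-0.5 -1.4 58.9] rot [-0.    0.02 -0.06]
pos [ 0.4396 -0.1427  0.5009] xyz mm [-50.5  -1.3  58.9] rot [-0.    0.02 -0.06]
pos [ 0.4396 -0.1427  0.5009] xyz mm [-81.5  -1.3  58.9] rot [-0.    0.02 -0.06]
```

>>> step_arm(rotation=[[0, 0, 0], [0, 0, 0], [0, 0, 0], [0, 0, 0], [0, 0, 0], [0, 0, 0], [0, 0, 0], [0, 0, 0]], xyz=[[0, -1, 20], [0, -1, 40], [0, -1, 58], [0, -1, 58], [-15, -1, 58], [-30, -1, 58], [-40, -1, 58], [-40, -1, 58]], jaw=[0, 0, 0, 0, 0, 0, 0, 0])

```text
time_s: 3.45
ee_pos: [0.4791, -0.1547, 0.4426]
ee_rot: [-0.0, 0.123, 0.992, 0.0]
wrist_force: [0.0, 0.6, 0.3]
opening: -0.0
```

```bash
python3 - <<'E'
from h import *
im=snapshot('side')[:,:,::-1]
cv2.imwrite('pics/f1.png',cv2.resize(im[170:270,230:350],None,fx=6,fy=6,interpolation=cv2.INTER_CUBIC))
im=snapshot('top')[:,:,::-1]
cv2.imwrite('pics/f2.png',cv2.resize(im[180:280,310:430],None,fx=5,fy=5,interpolation=cv2.INTER_CUBIC))
plan(st(.079,.442),np.pi/2+PSI); print(manip.state()['wrist_force'])
E
```

```text
pos [ 0.4783 -0.1544  0.4425] xyz mm [-41.1   0.6   0.5] rot [ 0.01 -0.04 -0.13]
[-0.1871 -0.0298  0.1987]
```

View pics/f1.png

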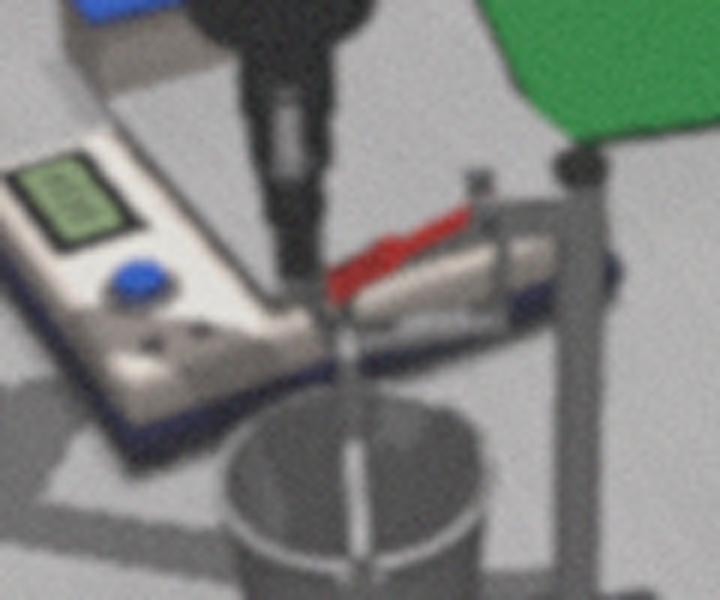

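The fingertip, at about (297,280) in the crop, is just in front of the red pad end at (330,290) and above the nose. Now I'll push in slowly.

>>> step_arm(rotation=[[0, 0, 0], [0, 0, 0], [0, 0, 0], [0, 0, 0], [0, 0, 0], [0, 0, 0], [0, 0, 0], [0, 0, 0], [0, 0, 0]], xyz=[[-5, 0, 0], [-10, 0, 0], [-15, 0, 0], [-20, 0, 0], [-25, 0, 0], [-30, 0, 0], [-35, 0, 0], [-38, 0, 0], [-38, 0, 0]], jaw=[0, 0, 0, 0, 0, 0, 0, 0, 0])

```text
time_s: 4.68
ee_pos: [0.5154, -0.1638, 0.4426]
ee_rot: [0.0, 0.123, 0.992, -0.0]
wrist_force: [0.2, -0.5, 0.8]
opening: -0.0
```

```bash
python3 - <<'E'
from h import *
im=snapshot('side')[:,:,::-1]
cv2.imwrite('pics/g1.png',cv2.resize(im[170:270,230:350],None,fx=6,fy=6,interpolation=cv2.INTER_CUBIC))
plan(st(.079,.442),np.pi/2+PSI); print(manip.state()['wrist_force'])
E
```

```text
pos [ 0.5152 -0.1637  0.4427] xyz mm [-3.1  0.7  0.7] rot [-0.    0.01 -0.13]
[ 0.5188 -0.6098 -0.8684]
```

View pics/g1.png

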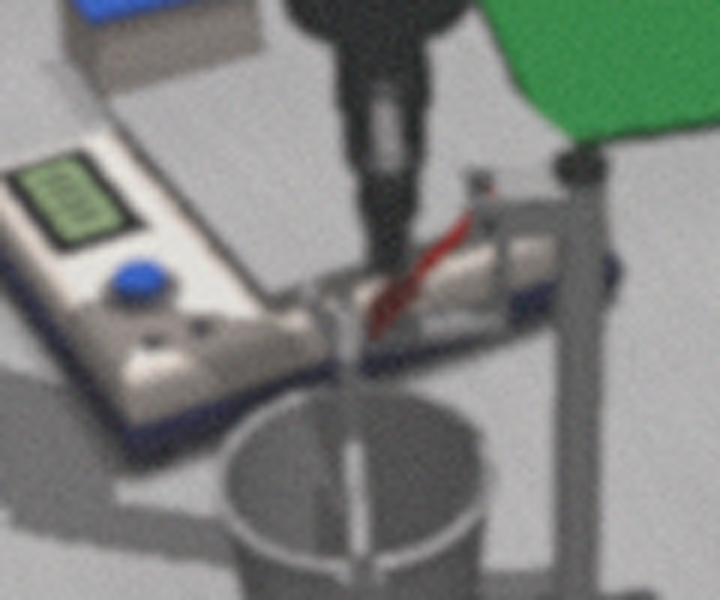

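The keeper has snapped away to its steep position, from about (470,220) to (378,330) in the crop. I'll push the last 3 mm, retreat, and check that it stays open.

>>> step_arm(rotation=[[0, 0, 0], [0, 0, 0], [0, 0, 0], [0, 0, 0], [0, 0, 0], [0, 0, 0], [0, 0, 0], [0, 0, 0], [0, 0, 0]], xyz=[[-2, 0, 0], [-3, 0, 0], [-3, 0, 0], [10, 0, 0], [30, 0, 0], [50, 0, -10], [50, 0, -40], [50, 0, -60], [50, 0, -60]], jaw=[0, 0, 0, 0, 0, 0, 0.5, 1, 1])

```text
time_s: 5.85
ee_pos: [0.4662, -0.1514, 0.5044]
ee_rot: [0.002, 0.123, 0.992, -0.001]
wrist_force: [0.5, -1.3, 0.2]
opening: 0.0542
```

```bash
python3 - <<'E'
from h import *
im=snapshot('side')[:,:,::-1]; cv2.imwrite('pics/side3.png',im)
cv2.imwrite('pics/g2.png',cv2.resize(im[140:290,220:370],None,fx=4,fy=4,interpolation=cv2.INTER_CUBIC))
im=snapshot('top')[:,:,::-1]; cv2.imwrite('pics/top3.png',im)
cv2.imwrite('pics/g3.png',cv2.resize(im[180:280,310:430],None,fx=6,fy=6,interpolation=cv2.INTER_CUBIC))
plan(st(.1,.46),np.pi/2+PSI); print(manip.state()['wrist_force'])
E
```

```text
pos [ 0.4661 -0.1513  0.502 ] xyz mm [-32.7   0.6  42. ] rot [ 0.01 -0.03 -0.14]
[-0.2763 -1.1034 -0.3107]
```

View pics/g2.png

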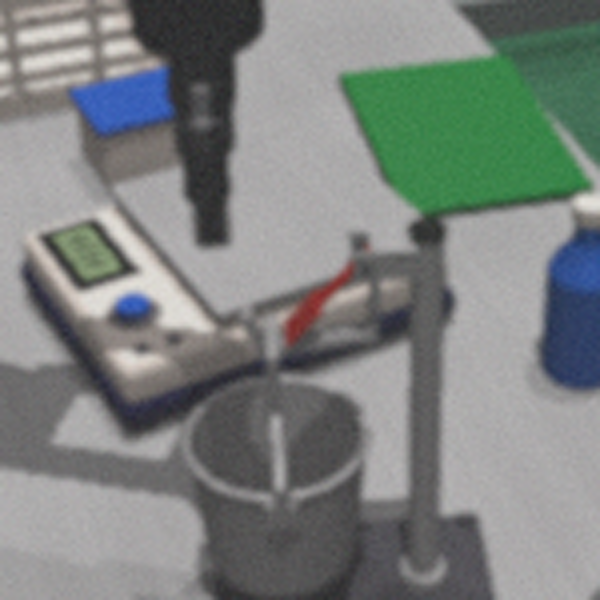

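View pics/g3.png

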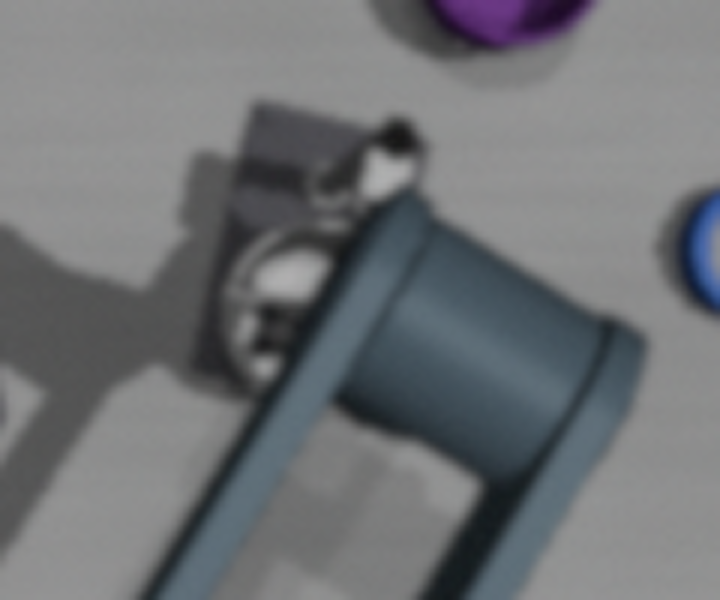

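The keeper stays open (red from (355,262) to (290,335) in the crop). I'll check the predicted handle and legs against the picture before descending.

```bash
python3 - <<'E'
from h import *
im=cv2.imread('pics/side3.png'); o=np.array([260,200])
c=cv2.resize(im[200:300,260:360],None,fx=6,fy=6,interpolation=cv2.INTER_CUBIC)
def d(P,col):
    u=(proj('side',P)[0]-o+.5)*6; cv2.circle(c,(int(u[0]),int(u[1])),2,col,-1)
for sd in(-.02,.02):
    for z in np.linspace(.193,.24,5): d(st(.1,z,sd),(0,255,255))
for sd in np.linspace(-.02,.02,5): d(st(.1,.24,sd),(0,255,0))
a=np.linspace(0,6.28,30)
for x in a: d(st(.1,.157)+np.r_[.061*np.cos(x),.061*np.sin(x),0],(255,0,255))
d(st(.115,.262),(255,255,0))
for y in(-.065,.065):
    for x in(.15,-.05): d(st(x,.012,y),(0,0,255))
cv2.imwrite('pics/i1.png',c)
E
```

```text
(no output)
```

View pics/i1.png

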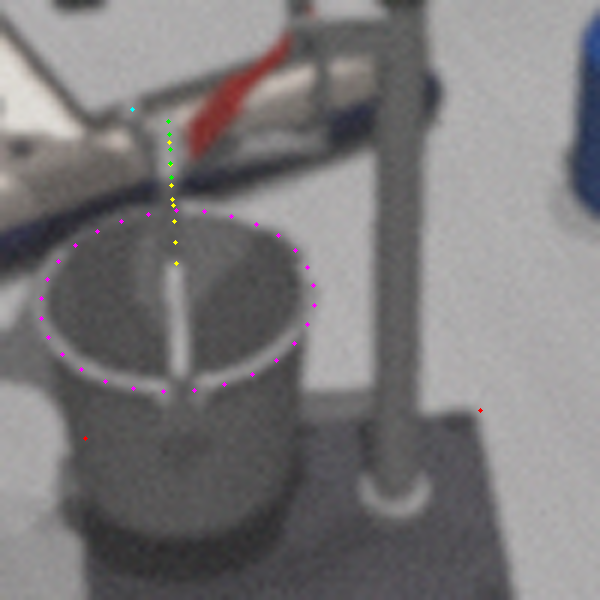

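The overlay fits: rim, legs and bar agree to within about 1 px. Next I'll open fully, centre over the bar and descend in front of the arm.

```bash
python3 - <<'E'
from h import *
plan(st(.101,.380),np.pi/2+PSI)
E
```

```text
pos [ 0.4661 -0.1513  0.502 ] xyz mm [-31.8   0.6 122. ] rot [ 0.01 -0.03 -0.14]
```

>>> step_arm(rotation=[[0, 0, 0], [0, 0, 0], [0, 0, 0], [0, 0, 0], [0, 0, 0], [0, 0, 0], [0, 0, 0], [0, 0, 0], [0, 0, 0], [0, 0, 0], [0, 0, 0], [0, 0, 0]], xyz=[[0, 0.5, 0], [-16, 0.5, 0], [-32, 0.5, 0], [-32, 0.5, 0], [-32, 0.5, 20], [-32, 0.5, 40], [-32, 0.5, 60], [-32, 0.5, 80], [-32, 0.5, 95], [-32, 0.5, 108], [-32, 0.5, 121], [-32, 0.5, 121]], jaw=[1, 1, 1, 1, 1, 1, 1, 1, 1, 1, 1, 1])

```text
time_s: 7.45
ee_pos: [0.4975, -0.1587, 0.3806]
ee_rot: [-0.001, 0.123, 0.992, 0.0]
wrist_force: [-1.2, -0.2, 0.2]
opening: 0.0853
```

```bash
python3 - <<'E'
from h import *
im=snapshot('side')[:,:,::-1]; cv2.imwrite('pics/side4.png',im)
cv2.imwrite('pics/j1.png',cv2.resize(im[160:280,240:360],None,fx=5,fy=5,interpolation=cv2.INTER_CUBIC))
s=manip.state(); plan(st(.101,.380),np.pi/2+PSI); print(s['wrist_force'],s['opening'],s['torque'])
E
```

```text
pos [ 0.4977 -0.1588  0.3814] xyz mm [0.8 0.1 1.4] rot [ 0.01 -0.04 -0.13]
[-0.1559  0.1265  0.1012] 0.08566881620105803 [0.0455 0.02   0.0614]
```

View pics/j1.png

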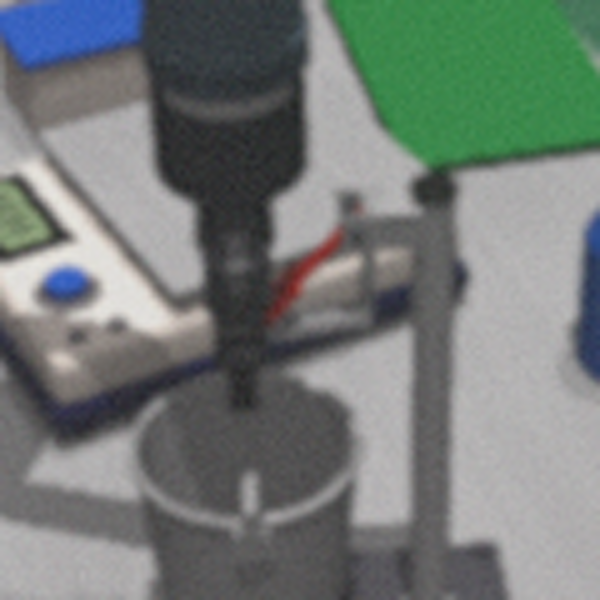

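The near finger, at (240,390) in the crop, stands right over the near leg. Closing now.

>>> step_arm(rotation=[[0, 0, 0], [0, 0, 0], [0, 0, 0], [0, 0, 0], [0, 0, 0], [0, 0, 0], [0, 0, 0], [0, 0, 0]], xyz=[[0, 0, 0], [0, 0, 0], [0, 0, 0], [0, 0, 0], [0, 0, 0], [0, 0, 0], [0, 0, 0], [0, 0, 0]], jaw=[0.7, 0.6, 0.5, 0.4, 0.4, 0.4, 0.4, 0.4], grip_force=50)

```text
time_s: 8.5
ee_pos: [0.498, -0.1591, 0.3826]
ee_rot: [0.001, 0.123, 0.992, -0.0]
wrist_force: [-1.4, -0.5, 5.6]
opening: 0.0476
```

>>> step_arm(rotation=[[0, 0, 0], [0, 0, 0], [0, 0, 0], [0, 0, 0], [0, 0, 0], [0, 0, 0], [0, 0, 0], [0, 0, 0], [0, 0, 0], [0, 0, 0]], xyz=[[0, 0, 0], [0, 0, -3], [0, 0, -7], [0, 0, -12], [0, 0, -18], [0, 0, -25], [0, 0, -32], [0, 0, -39], [0, 0, -45], [0, 0, -45]], jaw=[0.3, 0.3, 0.3, 0.3, 0.3, 0.3, 0.3, 0.3, 0.3, 0.3])

```text
time_s: 9.75
ee_pos: [0.4979, -0.1589, 0.4274]
ee_rot: [0.001, 0.123, 0.992, -0.0]
wrist_force: [-0.7, 0.7, -4.4]
opening: 0.0473
```

```bash
python3 - <<'E'
from h import *
im=snapshot('side')[:,:,::-1]; cv2.imwrite('pics/side5.png',im)
cv2.imwrite('pics/k1.png',cv2.resize(im[140:290,230:380],None,fx=4,fy=4,interpolation=cv2.INTER_CUBIC))
s=manip.state(); print(s['ee_pos'],s['wrist_force'],s['opening'],s['torque'])
E
```

```text
[ 0.4978 -0.1589  0.4269] [ 0.0412  0.2589 -4.4815] 0.04757041854150268 [-0.0063  0.0023 -0.0038]
```

View pics/k1.png

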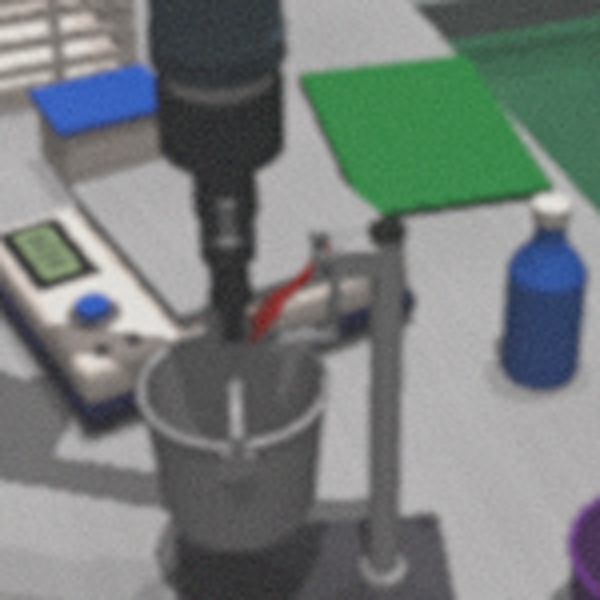

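The wrist reads -4.5 N, so the pail (about 0.45 kg) is held, and its bar is above the nose. Next I'll go to the front and then over to the scale.

```bash
python3 - <<'E'
from h import *
plan(st(.22,.48),np.pi/2+PSI); plan([.594,.2023,.48],np.pi/2+PSI); plan([.45,.03,.48],np.pi/2+PSI)
E
```

```text
pos [ 0.4978 -0.1589  0.4269] xyz mm [119.8  -0.1 -53.2] rot [-0.01  0.02 -0.14]
pos [ 0.4978 -0.1589  0.4269] xyz mm [ -4.9 373.7 -53.2] rot [-0.01  0.02 -0.14]
pos [ 0.4978 -0.1589  0.4269] xyz mm [ 92.5 171.4 -53.2] rot [-0.01  0.02 -0.14]
```

>>> step_arm(rotation=[[0, 0, 0], [0, 0, 0], [0, 0, 0], [0, 0, 0], [0, 0, 0], [0, 0, 0], [0, 0, 0], [0, 0, 0], [0, 0, 0], [0, 0, 0], [0, 0, 0], [0, 0, 0], [0, 0, 0], [0, 0, 0], [0, 0, 0], [0, 0, 0], [0, 0, 0], [0, 0, 0]], xyz=[[0, 0, -5], [0, 0, -10], [4, 0, -12], [10, 0, -14], [20, 0, -16], [32, 0, -20], [46, 0, -24], [60, 0, -30], [74, 0, -36], [88, 2, -42], [98, 8, -48], [104, 18, -52], [106, 32, -53], [106, 48, -53], [104, 64, -53], [102, 80, -53], [98, 94, -53], [96, 102, -53]], jaw=[0.3, 0.3, 0.3, 0.3, 0.3, 0.3, 0.3, 0.3, 0.3, 0.3, 0.3, 0.3, 0.3, 0.3, 0.3, 0.3, 0.3, 0.3])

```text
time_s: 12.05
ee_pos: [0.4301, -0.0354, 0.4795]
ee_rot: [-0.0, 0.123, 0.992, 0.0]
wrist_force: [-0.3, -0.8, -3.6]
opening: 0.0475
```

```bash
python3 - <<'E'
from h import *
im=snapshot('side')[:,:,::-1]
cv2.imwrite('pics/l1.png',im[80:320,140:440])
s=manip.state(); print(s['wrist_force'],s['opening'],s['joint_pos']); plan([.594,.2023,.48],np.pi/2+PSI)
E
```

```text
[ 0.6095  0.3411 -4.319 ] 0.047175013471969174 [-0.3581 -0.214   1.8454  0.0008  1.5103 -1.6828]
pos [ 0.4303 -0.0351  0.4796] xyz mm [-100.9  270.2   -0.2] rot [ 0.04 -0.01 -0.07]
```

View pics/l1.png

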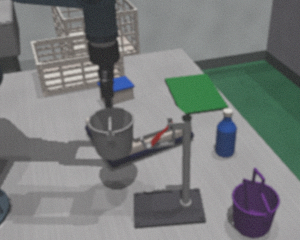

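The pail hangs level and clear of the stand, with the keeper still open. Moving over the plate.

>>> step_arm(rotation=[[0, 0, 0], [0, 0, 0], [0, 0, 0], [0, 0, 0], [0, 0, 0], [0, 0, 0], [0, 0, 0], [0, 0, 0], [0, 0, 0], [0, 0, 0], [0, 0, 0], [0, 0, 0], [0, 0, 0], [0, 0, 0], [0, 0, 0], [0, 0, 0], [0, 0, 0], [0, 0, 0], [0, 0, 0], [0, 0, 0]], xyz=[[-2, 5, 0], [-6, 15, 0], [-11, 30, 0], [-17, 46, 0], [-24, 64, 0], [-31, 82, 0], [-38, 100, 0], [-45, 119, 0], [-52, 138, 0], [-59, 157, 0], [-66, 176, 0], [-73, 194, 0], [-80, 212, 0], [-86, 229, 0], [-92, 244, 0], [-96, 256, 0], [-99, 264, 0], [-101, 270, 0], [-101, 270, 0], [-101, 270, 0]], jaw=[0.3, 0.3, 0.3, 0.3, 0.3, 0.3, 0.3, 0.3, 0.3, 0.3, 0.3, 0.3, 0.3, 0.3, 0.3, 0.3, 0.3, 0.3, 0.3, 0.3])

```text
time_s: 14.6
ee_pos: [0.5936, 0.2004, 0.4797]
ee_rot: [-0.0, 0.123, 0.992, -0.0]
wrist_force: [-0.1, -0.1, -4.1]
opening: 0.047
```

```bash
python3 - <<'E'
from h import *
im=snapshot('side')[:,:,::-1]; im2=snapshot('top')[:,:,::-1]
a=cv2.resize(im[90:250,180:340],None,fx=2.4,fy=2.4,interpolation=cv2.INTER_CUBIC);b=cv2.resize(im2[150:310,200:360],None,fx=2.4,fy=2.4,interpolation=cv2.INTER_CUBIC)
cv2.imwrite('pics/m1.png',np.hstack([a,b]))
s=manip.state(); print(s['wrist_force'],s['torque'],s['opening'],s['ee_rot']); plan([.594,.2023,.42],np.pi/2+PSI)
E
```

```text
[-0.3419 -0.075  -3.176 ] [ 0.0117 -0.0387  0.0115] 0.04750076922828162 [ 0.0001  0.1235  0.9923 -0.0001]
pos [0.5936 0.2003 0.4798] xyz mm [ 0.1  2.  59.8] rot [-0.01  0.01 -0.16]
```

View pics/m1.png

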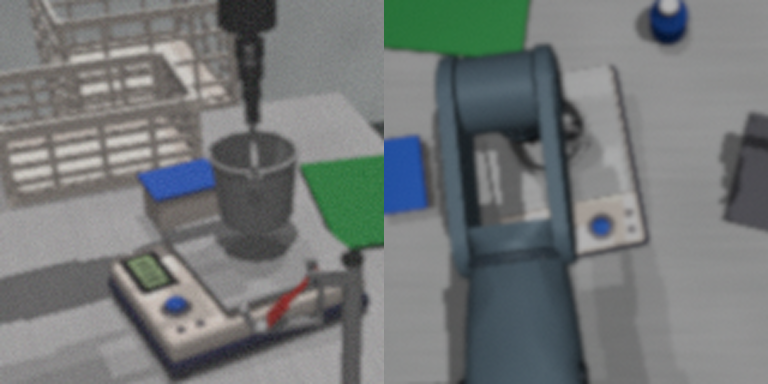

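>>> step_arm(rotation=[[0, 0, 0], [0, 0, 0], [0, 0, 0], [0, 0, 0], [0, 0, 0], [0, 0, 0], [0, 0, 0], [0, 0, 0], [0, 0, 0], [0, 0, 0], [0, 0, 0]], xyz=[[0, 1, 5], [0, 2, 13], [0, 2, 22], [0, 2, 31], [0, 2, 40], [0, 2, 47], [0, 2, 52], [0, 2, 55], [0, 2, 57], [0, 2, 58], [0, 2, 58]], jaw=[0.3, 0.3, 0.3, 0.3, 0.3, 0.3, 0.3, 0.3, 0.3, 0.3, 0.3])

```text
time_s: 16.08
ee_pos: [0.5942, 0.2026, 0.4218]
ee_rot: [0.0, 0.123, 0.992, 0.0]
wrist_force: [0.4, 0.1, -3.2]
opening: 0.0473
```

>>> step_arm(rotation=[[0, 0, 0], [0, 0, 0], [0, 0, 0]], xyz=[[0, 0, 0.5], [0, 0, 1], [0, 0, 1]], jaw=[0.3, 0.3, 0.3])

```text
time_s: 16.45
ee_pos: [0.5942, 0.2026, 0.4207]
ee_rot: [-0.0, 0.123, 0.992, -0.0]
wrist_force: [0.5, -0.2, -3.9]
opening: 0.0472
```

>>> step_arm(rotation=[[0, 0, 0], [0, 0, 0], [0, 0, 0]], xyz=[[0, 0, 0.5], [0, 0, 1], [0, 0, 1]], jaw=[0.3, 0.3, 0.3])

```text
time_s: 16.82
ee_pos: [0.5942, 0.2026, 0.4202]
ee_rot: [0.0, 0.123, 0.992, 0.0]
wrist_force: [-1.1, 0.3, -0.6]
opening: 0.0469
```

Contact: the load has dropped to -0.6 N. I'll go 0.5 mm more and confirm.

>>> step_arm(rotation=[[0, 0, 0], [0, 0, 0], [0, 0, 0]], xyz=[[0, 0, 0.5], [0, 0, 0.5], [0, 0, 0.5]], jaw=[0.3, 0.3, 0.3])

```text
time_s: 17.2
ee_pos: [0.5942, 0.2026, 0.4202]
ee_rot: [0.001, 0.123, 0.992, 0.0]
wrist_force: [-2.0, 0.4, 5.4]
opening: 0.0475
```

```bash
python3 - <<'E'
from h import *
im=snapshot('side')[:,:,::-1]; im2=snapshot('top')[:,:,::-1]
a=cv2.resize(im[90:250,180:340],None,fx=2.4,fy=2.4,interpolation=cv2.INTER_CUBIC);b=cv2.resize(im2[150:310,200:360],None,fx=2.4,fy=2.4,interpolation=cv2.INTER_CUBIC)
cv2.imwrite('pics/n1.png',np.hstack([a,b]))
s=manip.state(); print(s['wrist_force'],s['torque'],s['opening'])
E
```

```text
[-2.2376  0.1715  5.7503] [-0.2085  0.5278 -0.0449] 0.0470784143084597
```

View pics/n1.png

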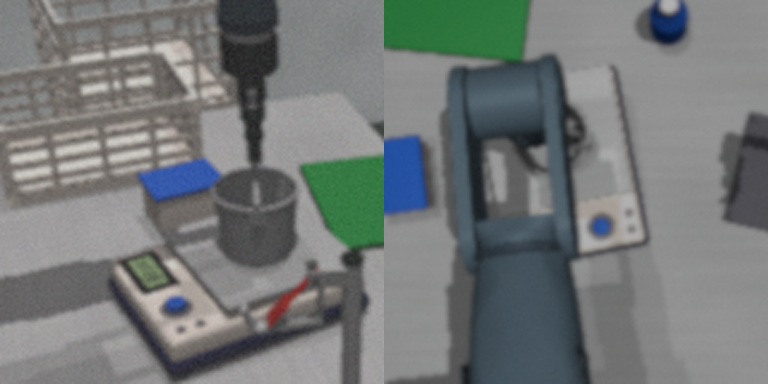

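The pail stands on the plate, with about 6 N pressing down on it. I'll ease off, open, and rise straight up.

>>> step_arm(rotation=[[0, 0, 0], [0, 0, 0], [0, 0, 0], [0, 0, 0], [0, 0, 0], [0, 0, 0], [0, 0, 0]], xyz=[[0, 0, -0.5], [0, 0, -0.5], [0, 0, -0.5], [0, 0, -0.5], [0, 0, -0.5], [0, 0, -0.5], [0, 0, -0.5]], jaw=[0.3, 0.58, 0.62, 0.7, 0.85, 1, 1], grip_force=20)

```text
time_s: 18.18
ee_pos: [0.5942, 0.2025, 0.4197]
ee_rot: [0.0, 0.123, 0.992, -0.0]
wrist_force: [0.2, 1.3, -0.9]
opening: 0.0854
```

```bash
python3 - <<'E'
from h import *
im=snapshot('side')[:,:,::-1]
cv2.imwrite('pics/o1.png',cv2.resize(im[90:250,180:340],None,fx=3.5,fy=3.5,interpolation=cv2.INTER_CUBIC))
s=manip.state(); print(s['wrist_force'],s['torque'],s['opening'])
E
```

```text
[-0.2868 -0.551   0.2469] [-0.0346 -0.013  -0.0253] 0.0851800838173457
```

View pics/o1.png

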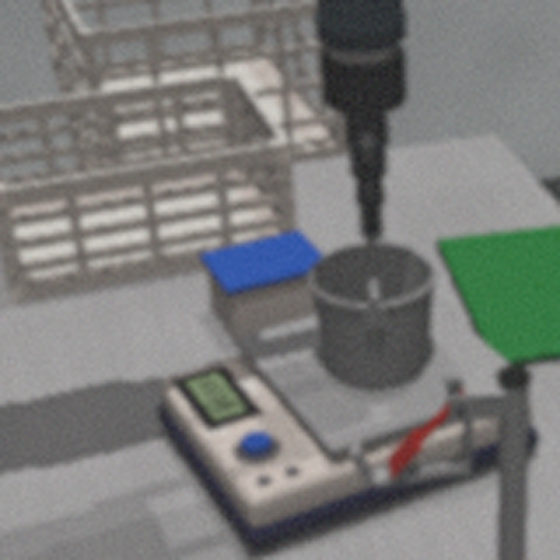

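Released, with zero force and the pail upright. Rising.

>>> step_arm(rotation=[[0, 0, 0], [0, 0, 0], [0, 0, 0], [0, 0, 0], [0, 0, 0], [0, 0, 0], [0, 0, 0]], xyz=[[0, 0, -6], [0, 0, -18], [0, 0, -35], [0, 0, -55], [0, 0, -75], [0, 0, -90], [0, 0, -90]], jaw=[1, 1, 1, 1, 1, 1, 1])

```text
time_s: 19.1
ee_pos: [0.5943, 0.2026, 0.5117]
ee_rot: [0.002, 0.123, 0.992, 0.0]
wrist_force: [-0.2, -0.2, -0.6]
opening: 0.0852
```

```bash
python3 - <<'E'
from h import *
print(onz('top',(290,244),.081),onz('side',(252.66,216.17),.08))
plan([.4505,.1255,.30],np.pi/2+PSI); plan([.4505,.1255,.255],np.pi/2+PSI)
E
```

```text
[0.4512 0.1288 0.081 ] [0.4514 0.1268 0.08  ]
pos [0.5943 0.2026 0.5117] xyz mm [ 121.2 -110.2  211.2] rot [ 0.07  0.17 -0.13]
pos [0.5943 0.2026 0.5117] xyz mm [ 121.3 -110.3  256.2] rot [ 0.07  0.17 -0.13]
```

>>> step_arm(rotation=[[0, 0, 0], [0, 0, 0], [0, 0, 0], [0, 0, 0], [0, 0, 0], [0, 0, 0], [0, 0, 0], [0, 0, 0], [0, 0, 0], [0, 0, 0], [0, 0, 0], [0, 0, 0], [0, 0, 0], [0, 0, 0], [0, 0, 0], [0, 0, 0]], xyz=[[12, -11, 0], [32, -29, 0], [54, -49, 0], [76, -68, 0], [96, -86, 0], [112, -101, 0], [121, -109, 0], [121, -109, 10], [121, -109, 40], [121, -109, 80], [121, -109, 120], [121, -109, 160], [121, -109, 195], [121, -109, 220], [121, -109, 236], [121, -109, 236]], jaw=[1, 1, 0.5, 0, 0, 0, 0, 0, 0, 0, 0, 0, 0, 0, 0, 0], grip_force=40)

```text
time_s: 21.1
ee_pos: [0.4498, 0.1266, 0.2723]
ee_rot: [-0.001, 0.123, 0.992, -0.0]
wrist_force: [-0.2, -0.1, 0.2]
opening: -0.0001
```

```bash
python3 - <<'E'
from h import *
im=snapshot('side')[:,:,::-1]
cv2.imwrite('pics/p1.png',cv2.resize(im[130:250,200:340],None,fx=5,fy=5,interpolation=cv2.INTER_CUBIC))
plan([.451,.1265,.255],np.pi/2+PSI); s=manip.state(); print(s['wrist_force'])
E
```

```text
pos [0.4504 0.1266 0.2734] xyz mm [-0.7  0.1 18.4] rot [-0.01 -0.04 -0.13]
[-0.2764 -0.6591  0.1941]
```

View pics/p1.png

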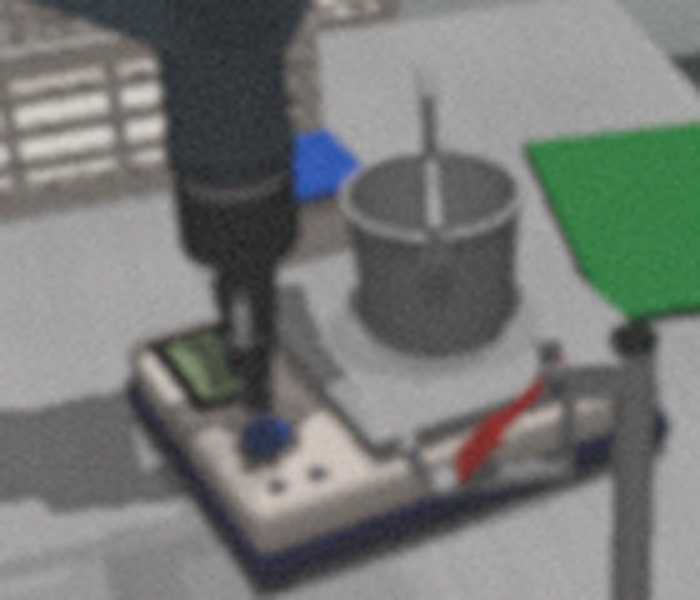

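>>> step_arm(rotation=[[0, 0, 0], [0, 0, 0], [0, 0, 0], [0, 0, 0], [0, 0, 0], [0, 0, 0]], xyz=[[0, 0, 6], [0, 0, 12], [0, 0, 16], [0, 0, 19], [0, 0, 21], [0, 0, 21]], jaw=[0, 0, 0, 0, 0, 0])

```text
time_s: 21.9
ee_pos: [0.4502, 0.1265, 0.2528]
ee_rot: [-0.0, 0.123, 0.992, -0.0]
wrist_force: [-1.8, 0.2, 3.8]
opening: 0.0002
```

>>> step_arm(rotation=[[0, 0, 0], [0, 0, 0], [0, 0, 0], [0, 0, 0], [0, 0, 0]], xyz=[[0, 0, 1], [0, 0, 2], [0, 0, 3], [0, 0, 3.5], [0, 0, 3.5]], jaw=[0, 0, 0, 0, 0])

```text
time_s: 22.52
ee_pos: [0.4502, 0.1265, 0.2494]
ee_rot: [-0.0, 0.123, 0.992, -0.0]
wrist_force: [-3.3, -0.5, 6.2]
opening: -0.0001
```

>>> step_arm(rotation=[[0, 0, 0], [0, 0, 0], [0, 0, 0], [0, 0, 0]], xyz=[[0, 0, 0.5], [0, 0, 1], [0, 0, 1], [0, 0, 1]], jaw=[0, 0, 0, 0])

```text
time_s: 23.02
ee_pos: [0.4503, 0.1266, 0.2493]
ee_rot: [-0.0, 0.123, 0.992, -0.0]
wrist_force: [-7.4, -0.7, 14.8]
opening: -0.0
```

The key bottomed out: position stopped at 0.2493 m and force jumped to 14.8 N. I'll release it and rise clear.

>>> step_arm(rotation=[[0, 0, 0], [0, 0, 0], [0, 0, 0], [0, 0, 0], [0, 0, 0], [0, 0, 0], [0, 0, 0], [0, 0, 0], [0, 0, 0], [0, 0, 0], [0, 0, 0], [0, 0, 0], [0, 0, 0]], xyz=[[0, 0, -3], [0, 0, -8], [0, 0, -20], [0, 0, -45], [0, 0, -80], [0, 0, -120], [0, 0, -160], [0, 0, -200], [30, 0, -230], [60, 0, -250], [80, 0, -250], [80, 0, -250], [80, 0, -250]], jaw=[0, 0, 0, 0, 0, 0, 0, 0, 0, 0, 0, 0, 0])

```text
time_s: 24.65
ee_pos: [0.3729, 0.146, 0.4983]
ee_rot: [0.0, 0.123, 0.992, -0.0]
wrist_force: [-0.3, -1.8, -0.9]
opening: 0.0
```

```bash
python3 - <<'E'
from h import *
im=snapshot('side')[:,:,::-1]; im2=snapshot('top')[:,:,::-1]
cv2.imwrite('pics/side9.png',im);cv2.imwrite('pics/top9.png',im2)
a=cv2.resize(im[130:290,190:350],None,fx=2.5,fy=2.5,interpolation=cv2.INTER_CUBIC);b=cv2.resize(im2[150:310,220:380],None,fx=2.5,fy=2.5,interpolation=cv2.INTER_CUBIC)
P=np.array([[.5942+.061*np.cos(x),.2025+.061*np.sin(x),.194] for x in np.linspace(0,6.28,30)])
for n,i,o in(('side',a,(190,130)),('top',b,(220,150))):
    for u in proj(n,P): cv2.circle(i,tuple(int(v) for v in (u-o)*2.5),1,(0,255,255),-1)
cv2.imwrite('pics/q1.png',np.hstack([a,b])); s=manip.state(); print(s['time_s'],s['wrist_force'],s['ee_pos'])
for n in('side','top'):
    d=cv2.absdiff(cv2.imread(f'pics/{n}0.png'),cv2.imread(f'pics/{n}9.png')).max(2)
    for nm,P in(('tape',tri((353.4,374.6),(436.1,221.4))[0]),('bottle',tri((366.6,214.5),(320,158))[0]),('tub',onz('top',(204.5,222.7),.08))):
        u=proj(n,P)[0].astype(int); print(n,nm,u,d[max(u[1]-15,0):u[1]+15,u[0]-15:u[0]+15].mean())
E
```

```text
24.75 [-0.2937 -0.116  -0.613 ] [0.3732 0.1459 0.498 ]
side tape [353 374] 4.682222222222222
side bottle [365 214] 4.5344444444444445
side tub [255 163] 5.4944444444444445
top tape [436 221] 1.3444444444444446
top bottle [320 157] 1.4388888888888889
top tub [204 222] 1.4455555555555555
```

View pics/q1.png

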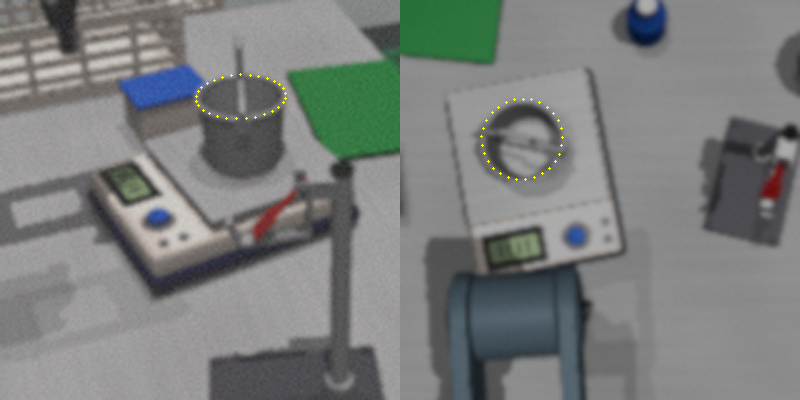

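View pics/top9.png

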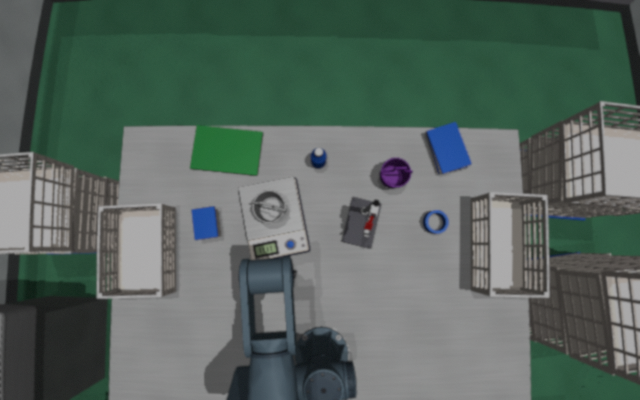

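The pail stands upright and centred on the plate, at about (268,208) in the top view, and the rim overlay fits. The key looks up again, the keeper is still open, and the bystanders show no change. Handing in.

```bash
python3 - <<'E'
from workcell import manip
print(manip.close_job())
E
```

```text
the job is handed in; nothing more can be done
None
```

The job is done and handed in at about 25 s of robot time; the hand-in reports no verdict.

- **Keeper:** I pressed it in with the shut fingers until it snapped. It stayed open when I backed off and was still open in the last pictures.
- **Pail:** I gripped the steel pail across its handle legs, lifted it off the hook (about 0.45 kg on the wrist) and lowered it onto the plate. As it touched down, it was pressed with about 6 N before I eased off and let go. In both last views it stands upright, and its rim matches the plate's centre to within a few millimetres.
- **Tare key:** I pressed it until it bottomed. The downward force rose to about 15 N, with about 7 N sideways, and the travel stopped. After release it looks back up, though I judged that by eye only.
- **Bystanders:** The bottle, tub and tape roll show no change between the first and last pictures. The robot was touching nothing at hand-in.

No check failed. The small disagreements were about 2–4 mm between the two views when locating the column and the key.

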